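Right the fallen sensor module and hold the spring probe on its contact

ROBOT

A 6-joint arm with a two-finger parallel gripper is mounted at the origin on the work surface. World frame = base frame: x ahead of the robot, y to its left, z up, the work surface at z = 0. Lengths are in m, angles in degrees, forces in N, time in s.
With the tool pointing down it reaches from about 0.25 to 0.725 m from the base axis. Payload 9.7 kg.
Tool frame: the origin (TCP) lies on the centre line of the jaws, within the pads' length; the fingertips stand 22 mm ahead of it and the grasp point (between the pads) lies 3 mm ahead of it; z points along the fingers, y is the direction in which the jaws open and shut (so a half turn about z gives the same grasp; the last joint's range is limited). The gripper opens to 85 mm and grips with 20 to 120 N. Pads are 22 mm wide; open, the fingers measure 114 mm over their backs; the gripper's body (76 mm by 85 mm) begins 54 mm behind the grasp point. The pads swing forward as they close: fully open they stand 13 mm farther back than shut.
Start: joints at [-71.792, 4.979, 10.078, 95.1, 0, 90], TCP at [0.172, -0.522, 0.253] pointing down, gripper open.
Joint ranges: [-179.16, 179.16], [-48.56, 103.87], [-65.8, 70.77], [-126.05, 130.52], [-82.76, 87.17], [-180, 180]. Speed limits (degrees/s): [127.2, 127.2, 147.25, 180, 180, 180].

INTERFACE

Orientations are given as [roll, pitch, yaw] about the fixed x, y, z axes, in that order (R = Rz(yaw) Ry(pitch) Rx(roll)).
In Python, from workcell import monitor, eyes, job gives the robot as it stands. The module is installed in compiled form; this text tells all that it offers.
- The arm moves only by the tool drive_tool, never from a script. Its argument "plan" is a list of rows, each a list of 3 entries, a list of its own where there are three numbers: the opening, from 0 (shut) to 1 (fully open), then the shift along the world's x, y, z in m, then the turn about the world's z in degrees. In form: [[gripper, [x, y, z], yaw], ...]. A call has 1 to 10 rows; each row shifts and turns the commanded pose from where the row before left it; what a row does not reach is not made up. A row lasts 1/8 s, in which the tool goes at most 62.5 mm and 10.7 degrees, less where a joint would pass 70% of its speed; a pose out of reach is approached as far as the arm can. A call is refused whole if a number of a shift passes 0.0625 or a number of a turn 10.7, either way. A call with a gripper value outside its range is refused whole. The fingers move at their own pace and stop on an object; "grip_force" is the grip in N (left out, the last holds). Time passes only in rows, so rows that do not move let the fingers close. It gives the time, the measured TCP pose, the force and the opening at its end, in the units of the state.
- monitor.get_obs(): the state, without advancing time (a new reading comes with each control period).
- eyes.camera(name): name is "scene" or "side" or "wrist"; returns (picture, depth): 400x640x3 uint8, red, green, blue; 400x640 float32, m along the optical axis (not along the pixel's ray), 0 where there is no reading.
- eyes.camera_params(name): a dict with "fx", "fy", "cx", "cy" (pixels), "dist_coeffs" ([k1, k2, p1, p2, k3] as OpenCV has them; the pictures are not rectified), "extrinsics" (4x4, takes a point from world to camera coordinates); the wrist camera has in their place "mount" (4x4, takes a point from camera to tool coordinates, whose origin is the TCP and whose axes are the flange's). Camera axes: x right, y down, z forward; pixel columns grow to the right and rows downward; lengths in m; the calibration is good to about 2 mm. A picture is of the moment at which its call begins: read the wrist's pose just before it. camera_params takes no time and is no camera call.
- job.job_done(): hands the job in, once; it reports no verdict.
The state is a dict: "time": time; "q": joint angles; "qd": joint speeds; "joint_efforts": joint torques, N m; "ee_pos": TCP position; "tcp_rot": TCP orientation; "wrist_force": force on the tool from outside, world axes, zero at the start; "torque": the same for the moment, N m; "opening": finger opening in m.
Only numpy, scipy, OpenCV 4.12 (cv2) and the standard library are available. Lean on these libraries where they do the work, as an engineer would, in place of code of your own. Each camera call takes 0.05 s, during which the arm holds its last target.

TASK

One of the three square sensor modules in the lane on the blue mat has tipped over: stand it upright, foot down, centred on the empty yellow square between its two neighbours, and let go of it. Then take the red spring probe from its stand and hold it upright with its tip on the brass spot in the middle of that module's top, pressed down gently until the spring plunger is about half way in. Finish while still holding the probe there, and leave the two neighbouring modules, the steel canister and the black hub alone.

Things in the scene. Friction and masses are not known exactly. Their poses are not given: they have to be found in the camera images.
- mat: Fixed blue mat, 380 (own x) x 270 (own y) x 3 mm thick; origin at the centre of its underside, z up. The lane runs along its x axis on the line y = -40 mm, with three 58 mm square outlines at x = -105, 0 and +105 mm: white, yellow (empty), white.
- place (a point): Centre of the empty yellow square outline, on the mat's upper surface (3 mm above the table); axes as the mat's.
- module: The fallen sensor module, a loose dark steel block 42 x 42 x 95 mm, 0.2 to 0.42 kg, aluminium band round its foot end, yellow ring with a brass disc on its top end. It lies on the mat on one long side, foot near the yellow square and top towards the mat's +y side. Origin at its centre. Own x axis runs along its 95 mm length from foot to top.
- module_center (a point): Centre of the fallen module; own x axis points from its foot (47.5 mm away) to its top (47.5 mm away). Upright on the mat this point is 50.5 mm above the table.
- spot (a point): Centre of the brass spot (17 mm across, in a 28 mm yellow ring) on the top end of the fallen module; own x axis points out of that face.
- near_unit: Neighbour module of the same make standing upright on the white square nearest the robot, 42 x 42 x 95 mm, loose; origin at the centre of its foot. Not to be disturbed.
- far_unit: Neighbour module of the same make standing upright on the white square farthest from the robot, 42 x 42 x 95 mm, loose; origin at the centre of its foot. Not to be disturbed.
- probe: Red spring probe, loose, 0.12 kg, standing tip down in its stand: round red handle 22 mm across and 80 mm long, below it a black collar 34 mm across and 8 mm high, a steel nose 14 mm across and 45 mm long, and a thin brass plunger that ends 120 mm below the handle's centre when out. Origin at the handle's centre; own z axis points from the tip up along the handle.
- probe_grip (a point): Centre of the probe's red handle, where to grip it (22 mm across; handle reaches 40 mm above and below). In the stand it is 128 mm above the table. Own z axis points away from the tip.
- tip (a point): End of the probe's brass plunger (8 mm ball), 120 mm below the handle's centre when out; it moves up with the plunger.
- plunger (a joint): How far the probe's spring plunger is pushed in: 0 out, 0.014 m fully in. Its spring gives 0.6 N as it starts to move and 0.3 N more per mm, so 2.7 N half way.
- stand: Fixed black probe stand, block 75 x 75 x 80 mm high with an upright 18 mm hole right through its middle; the probe's collar rests on top with 72 mm of the probe below, so lift it straight up by more than 72 mm. Origin at the centre of its underside.
- canister: Bystander: loose upright steel canister, 60 mm across, 100 mm high; origin at the centre of its underside. Leave alone.
- hub: Bystander: loose black hub box, 50 x 100 x 22 mm; origin at the centre of its underside. Leave alone.
Not all that is in view belongs to the job. There is more than one size of the probe; the job needs the smaller.

How it is judged (in metres and radians):
On the way, in this order (a step that is already met when the one before it is completed fails the run):
1. the fallen module stands upright on the yellow square and is let go, the probe still in its stand (angle between module_center's own x axis and vertical below 0.08 rad and horizontal distance between module_center and place below 0.016 m and height (world z) of module_center below 0.056 m and contact force between the fingers and module below 0.05 N and linear speed of module below 0.02 m/s and height (world z) of probe_grip below 0.14 m), for 0.2 s.
2. the probe is lifted clear of its stand in the gripper (height (world z) of probe_grip above 0.203 m and contact force between the fingers and probe above 2 N), for 0.1 s.
At the end, for the whole second after the job is handed in: Module upright (0.08 rad), within 16 mm of the yellow square's centre, untouched by the gripper. Probe held in the fingers off its stand, upright (0.12 rad), tip within 6 mm sideways of the brass spot's centre, plunger in 3 to 11.5 mm, force on the module 0.8 to 6 N, all still (angle between module_center's own x axis and vertical below 0.08 rad and horizontal distance between module_center and place below 0.016 m and height (world z) of module_center below 0.056 m and horizontal distance between tip and spot below 0.006 m and distance between tip and spot below 0.008 m and angle between probe_grip's own z axis and vertical below 0.12 rad and value of joint plunger between 0.003 and 0.0115 m and height (world z) of probe_grip above 0.19 m and contact force between probe and module between 0.8 and 6 N and contact force between the fingers and probe above 2 N and contact force between each of the arm, the fingers and module below 0.2 N and contact force between probe and stand below 0.05 N and linear speed of each of probe, module below 0.02 m/s); the arm keeps its last pose, push and grip.
It fails at once if the near neighbour is shifted more than 15 mm or tipped (distance of near_unit from where it was at the start of the episode above 0.015 m or angle between near_unit's own z axis and vertical above 0.2 rad).
It fails at once if the far neighbour is shifted more than 15 mm or tipped (distance of far_unit from where it was at the start of the episode above 0.015 m or angle between far_unit's own z axis and vertical above 0.2 rad).
It fails at once if the steel canister is shifted more than 15 mm or tipped (distance of canister from where it was at the start of the episode above 0.015 m or angle between canister's own z axis and vertical above 0.2 rad).
It fails at once if the black hub is shifted more than 15 mm or tipped (distance of hub from where it was at the start of the episode above 0.015 m or angle between hub's own z axis and vertical above 0.2 rad).
It fails at once if the probe is pressed hard on the module (over 15 N) (contact force between probe and module above 15 N).
It also fails if it takes over 64 s, if anything falls off the work surface, if the arm or the gripper's body presses on something with over 40 N, if the wrist force passes 120 N, or if a joint passes its speed limit or range.

## Working session

There is one attempt and no reset: what is moved stays moved. The work goes in short steps, Python scripts to look and compute and a tool call to move; the robot and the scene stay as the last step left them, time stands still between calls to the robot, and variables do not carry over. Pictures are saved under pics/ and viewed, and the job is handed in when it is done.

Besides the shell and the picture viewer there is one more tool, called after ">>>" as name(argument=value, ...), one argument or row to a line, values as JSON. drive_tool: Moves the arm, as the interface text tells. Its arguments: {"type":"object","properties":{"plan":{"type":"array","items":{"type":"array"}},"grip_force":{"type":"number"}},"required":["plan"]}

```bash
ls; mkdir -p pics; python3 - <<'E'
from workcell import monitor, eyes, job
import cv2,numpy as np
print(monitor.get_obs())
for n in ["scene","side","wrist"]:
    p=eyes.camera_params(n); print(n,p)
    im,d=eyes.camera(n); cv2.imwrite(f"pics/{n}0.png",im[:,:,::-1]); np.savez(f"pics/{n}0.npz",im=im,d=d)
E
```

```text
pics
{'time': 0.0, 'q': array([-7.17912658e+01,  5.00985857e+00,  1.00331484e+01,  9.51003075e+01,
        1.17214412e-03,  9.00009613e+01]), 'qd': array([-0.00816791, -0.04745496, -0.06796603,  0.01801318,  0.09980394,
        0.07604184]), 'joint_efforts': array([-4.26593382e-03, -5.20399153e+01,  4.64793098e+01,  1.63938623e-02,
       -1.89421162e-04,  4.77150820e-06]), 'ee_pos': array([ 0.17180181, -0.5222526 ,  0.25258328]), 'tcp_rot': array([-1.79922982e+02, -1.17085080e-03,  1.82077713e+01]), 'wrist_force': array([-0.079999  , -0.00745747, -0.18921877]), 'torque': array([-0.0169581 ,  0.0347948 , -0.01216504]), 'opening': 0.08552955570166774}
scene {'fx': 372.39369340917705, 'fy': 372.39369340917705, 'cx': 316.03833419582406, 'cy': 201.73951054005568, 'dist_coeffs': array([0.00355898, 0.        , 0.        , 0.        , 0.        ]), 'extrinsics': array([[-0.20071333,  0.97964026,  0.00437265,  0.13945394],
       [ 0.83983751,  0.17436446, -0.51407197, -0.35857323],
       [-0.50436803, -0.09950878, -0.85773591,  1.24719654],
       [ 0.        ,  0.        ,  0.        ,  1
[... 316 characters left out ...]
4, -0.78474569,  0.2410039 ],
       [ 0.30465131, -0.72319948, -0.61981456,  0.75012242],
       [ 0.        ,  0.        ,  0.        ,  1.        ]])}
wrist {'fx': 359.2602482696859, 'fy': 359.2602482696859, 'cx': 315.930019047523, 'cy': 201.54903780910325, 'dist_coeffs': array([-0.02338091,  0.        ,  0.        ,  0.        ,  0.        ]), 'mount': array([[-2.31979782e-04, -9.47264331e-01, -3.20453168e-01,
         8.29029282e-02],
       [ 9.99999591e-01,  6.05273128e-05, -9.02830992e-04,
         7.34197792e-04],
       [ 8.74615765e-04, -3.20453246e-01,  9.47263929e-01,
        -1.20543791e-01],
       [ 0.00000000e+00,  0.00000000e+00,  0.00000000e+00,
         1.00000000e+00]])}
```

View pics/scene0.png

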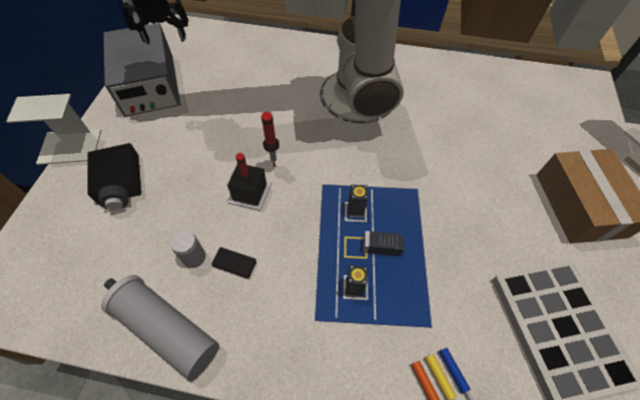

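View pics/side0.png

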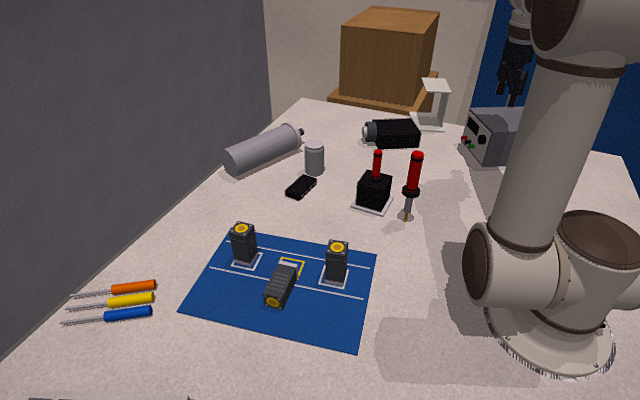

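View pics/wrist0.png

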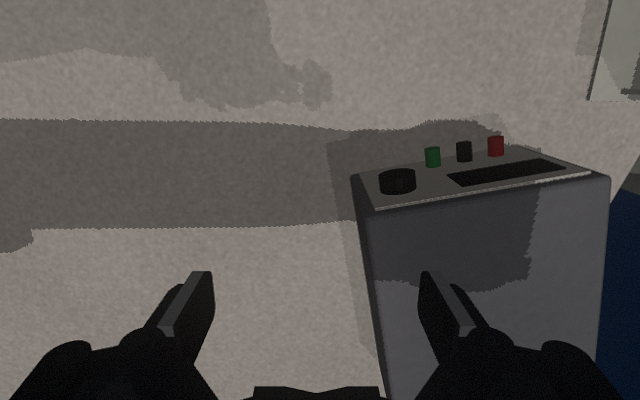

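```bash
cat > h.py <<'E'
import numpy as np, cv2
from workcell import monitor, eyes, job
from scipy.spatial.transform import Rotation as R
def T_cw(n, obs=None):
    p=eyes.camera_params(n)
    if 'extrinsics' in p: return np.linalg.inv(p['extrinsics'])
    T=np.eye(4); T[:3,:3]=R.from_euler('xyz',obs['tcp_rot'],degrees=True).as_matrix(); T[:3,3]=obs['ee_pos']
    return T@p['mount']
def ray(n,uv,obs=None):
    p=eyes.camera_params(n); K=np.array([[p['fx'],0,p['cx']],[0,p['fy'],p['cy']],[0,0,1]])
    q=cv2.undistortPoints(np.array(uv,float).reshape(-1,1,2),K,p['dist_coeffs']).reshape(-1,2)
    T=T_cw(n,obs); d=np.c_[q,np.ones(len(q))]
    return T[:3,3], d@T[:3,:3].T, d, T
def at_z(n,uv,z,obs=None):
    o,d,_,_=ray(n,uv,obs); s=(z-o[2])/d[:,2]; return o+d*s[:,None]
def cloud(n,dep,obs=None):
    v,u=np.mgrid[0:400,0:640]; o,d,_,_=ray(n,np.c_[u.ravel(),v.ravel()],obs)
    return (o+d*dep.ravel()[:,None]).reshape(400,640,3)
def proj(n,P,obs=None):
    p=eyes.camera_params(n); K=np.array([[p['fx'],0,p['cx']],[0,p['fy'],p['cy']],[0,0,1]])
    M=np.linalg.inv(T_cw(n,obs)); 
    return cv2.projectPoints(np.array(P,float).reshape(-1,3),cv2.Rodrigues(M[:3,:3])[0],M[:3,3],K,p['dist_coeffs'])[0].reshape(-1,2)
def shot(n,tag,crop=None,k=1):
    obs=monitor.get_obs(); im,d=eyes.camera(n); np.savez(f"pics/{n}{tag}.npz",im=im,d=d,pos=obs['ee_pos'],rot=obs['tcp_rot'])
    save(im,f"pics/{n}{tag}.png",crop,k); return im,d,obs
def save(im,f,crop=None,k=1):
    if crop: im=im[crop[1]:crop[3],crop[0]:crop[2]]
    cv2.imwrite(f,cv2.resize(im[:,:,::-1],None,fx=k,fy=k,interpolation=cv2.INTER_CUBIC))
E
python3 - <<'E'
from h import *
s=np.load('pics/scene0.npz'); 
save(s['im'],'pics/c1.png',(310,175,440,335),4.5*0.8)
save(s['im'],'pics/c2.png',(215,100,300,220),5)
s2=np.load('pics/side0.npz')
save(s2['im'],'pics/c3.png',(340,140,440,230),6)
save(s2['im'],'pics/c4.png',(175,210,385,355),3.8)
E
```

```text
(no output)
```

View pics/c1.png

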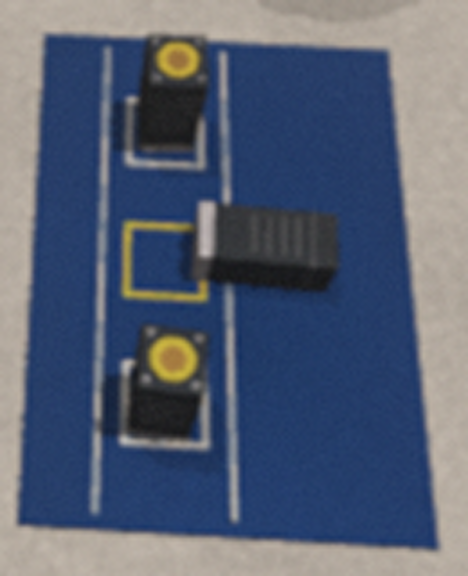

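View pics/c2.png

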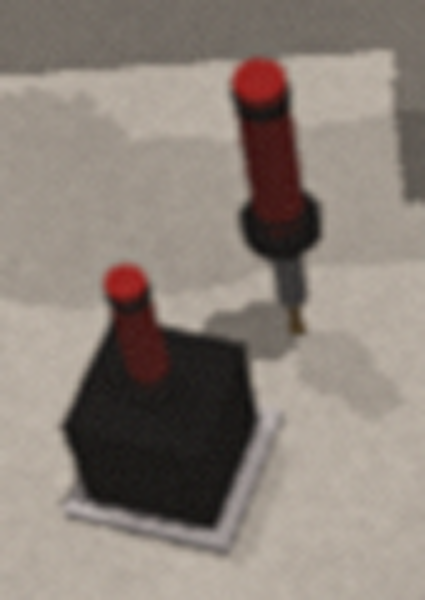

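View pics/c3.png

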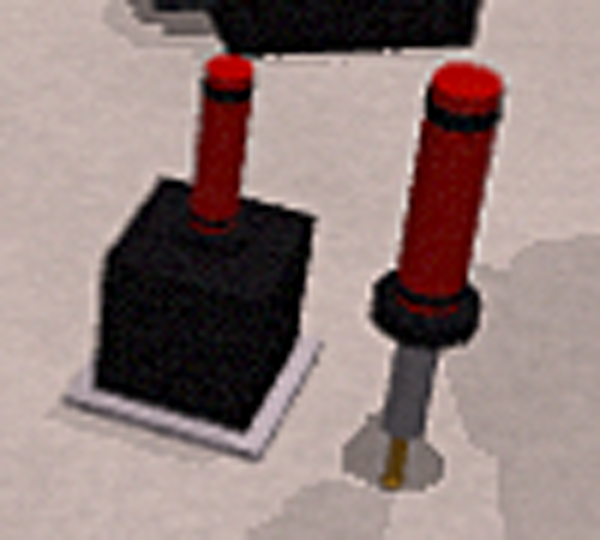

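View pics/c4.png

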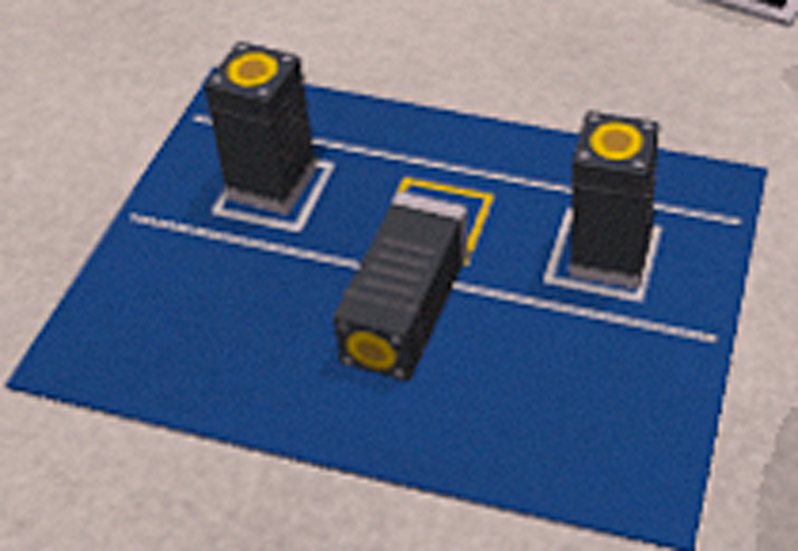

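```bash
python3 - <<'E'
from h import *
f=lambda c,off,k:[((x+.5)/k-.5+off[0],(y+.5)/k-.5+off[1]) for x,y in c]
mc=f([(45,36),(388,50),(438,547),(20,523)],(310,175),3.6)
M=at_z('scene',mc,.003); print('mat scene',M.round(4), np.linalg.norm(M-np.roll(M,1,0),axis=1), M.mean(0))
Y=at_z('scene',f([(124,222),(208,221),(208,299),(123,297)],(310,175),3.6),.003);print('yel',Y.round(4),Y.mean(0))
ms=f([(8,386),(205,68),(767,170),(695,550)],(175,210),3.8)
M2=at_z('side',ms,.003);print('mat side',M2.round(4),np.linalg.norm(M2-np.roll(M2,1,0),axis=1),M2.mean(0))
for n in ['scene','side']:
    s=np.load(f'pics/{n}0.npz'); C=cloud(n,s['d']); im=s['im'].astype(int)
    r=(im[...,0]>70)&(im[...,1]<45)&(im[...,2]<45)&(C[...,0]<.7)&(C[...,0]>.05)&(C[...,1]<0)
    for nm,box in [('small',(-.31,-.14)),]:
        pass
    lab=cv2.connectedComponentsWithStats(r.astype(np.uint8))
    for i in range(1,lab[0]):
        if lab[2][i,4]>15:
            P=C[lab[1]==i]; print(n,'red',lab[3][i].round(0),lab[2][i],np.median(P,0).round(4),P.min(0).round(3),P.max(0).round(3))
    # module top face
    reg=(abs(C[...,2]-.045)<.006)&(C[...,1]>-.02)&(C[...,1]<.2)&(C[...,0]>.2)&(C[...,0]<.7)
    P=C[reg]; print(n,len(P)); 
    if len(P)>10:
        print(np.median(P,0).round(4)); print(cv2.minAreaRect((P[:,:2]*1000).astype(np.float32)))
    t=(abs(C[...,2]-.098)<.006)&(C[...,1]>-.3)&(C[...,1]<.2)&(C[...,0]>.2)&(C[...,0]<.75)
    lab=cv2.connectedComponentsWithStats(t.astype(np.uint8))
    for i in range(1,lab[0]):
        if lab[2][i,4]>30: P=C[lab[1]==i]; print(n,'z98',lab[3][i].round(0),P.mean(0).round(4),cv2.minAreaRect((P[:,:2]*1000).astype(np.float32)))
E
```

```text
mat scene [[ 0.3807 -0.0467  0.003 ]
 [ 0.3388  0.2193  0.003 ]
 [ 0.7138  0.2745  0.003 ]
 [ 0.753   0.0099  0.003 ]] [0.3766295  0.26925541 0.37896946 0.26752694] [0.54657492 0.11426847 0.003     ]
yel [[0.528  0.0407 0.003 ]
 [0.5148 0.1004 0.003 ]
 [0.5751 0.1084 0.003 ]
 [0.5858 0.0495 0.003 ]] [0.55092906 0.07474871 0.003     ]
mat side [[ 0.7121  0.2733  0.003 ]
 [ 0.7583  0.0102  0.003 ]
 [ 0.3779 -0.0473  0.003 ]
 [ 0.3376  0.2169  0.003 ]] [0.37869562 0.26716556 0.38474694 0.26724241] [0.54647727 0.11330002 0.003     ]
scene red [266. 117.] [262 113  10   8  66] [ 0.3494 -0.1956  0.2103] [ 0.335 -0.207  0.204] [ 0.358 -0.184  0.213]
scene red [240. 157.] [237 154   7   7  38] [ 0.4509 -0.2383  0.1694] [ 0.442 -0.246  0.165] [ 0.458 -0.23   0.172]
scene 715
[0.54   0.1349 0.0464]
((549.3649291992188, 120.27457427978516), (255.338623046875, 138.70654296875), 7.343667984008789)
scene z98 [272. 149.] [ 0.3586 -0.189   0.0998] ((357.0150146484375, -190.78956604003906), (19.487478256225586, 40.89015579223633), 23.76704978942871)
scene z98 [359. 192.] [0.4468 0.0587 0.0995] ((445.
[... 983 characters left out ...]
24 0.045 ]
((545.156982421875, 121.73793029785156), (259.727783203125, 134.64828491210938), 6.143894672393799)
side z98 [375. 175.] [ 0.4456 -0.2333  0.098 ] ((446.46832275390625, -234.3604278564453), (21.813379287719727, 13.362425804138184), 6.77963399887085)
side z98 [410. 195.] [ 0.3396 -0.1816  0.0996] ((338.01654052734375, -185.7987518310547), (43.254539489746094, 20.469743728637695), 27.186071395874023)
side z98 [242. 229.] [0.6558 0.0883 0.098 ] ((657.0728759765625, 85.57275390625), (42.5777587890625, 43.83826446533203), 3.3473739624023438)
side z98 [336. 248.] [0.4427 0.0612 0.0981] ((443.5232849121094, 58.443572998046875), (41.640628814697266, 43.94239807128906), 10.737317085266113)
```

>>> drive_tool(
  plan=[
    [1, [0, 0, 0.05], 8],
    [1, [0, 0, 0.05], 8],
    [1, [0.026, 0.046, 0], 8],
    [1, [0.026, 0.046, 0], 8],
    [1, [0.026, 0.046, 0], 8],
    [1, [0.026, 0.046, 0], 8],
    [1, [0.026, 0.046, 0], 8],
    [1, [0.026, 0.046, 0], 8],
    [1, [0.026, 0.046, 0], 8],
    [1, [0.026, 0.046, 0], 8],
  ],
  grip_force=20,
)

```text
time: 1.4
ee_pos: [0.3803, -0.1528, 0.3532]
tcp_rot: [180.0, 0.0, 98.5]
wrist_force: [0.6, -1.3, 0.6]
opening: 0.0853
```

>>> drive_tool(
  plan=[
    [1, [0.026, 0.046, 0], 0],
    [1, [0.026, 0.046, 0], 0],
    [1, [0.026, 0.046, 0], 0],
    [1, [0.026, 0.046, 0], 0],
    [1, [0.026, 0.046, 0], 0],
    [1, [0.026, 0.046, 0], 0],
    [1, [0, 0, -0.04], 0],
    [1, [0, 0, -0.04], 0],
    [1, [0, 0, 0], 0],
    [1, [0, 0, 0], 0],
  ],
)

```text
time: 2.65
ee_pos: [0.536, 0.1214, 0.2751]
tcp_rot: [179.9, -0.0, 98.2]
wrist_force: [0.3, -0.2, 0.8]
opening: 0.0855
```

```bash
python3 - <<'E'
from h import *
im,d,o=shot('wrist','1'); print(o['time'],o['ee_pos'],o['tcp_rot'],o['q'])
E
```

```text
2.65 [0.53603315 0.12144464 0.27508983] [ 1.79904530e+02 -7.39456207e-03  9.81950388e+01] [ 1.27656418e+01  5.38389251e+00  1.29552259e+01  9.74755778e+01
 -2.36724537e-04  9.45706089e+01]
```

View pics/wrist1.png

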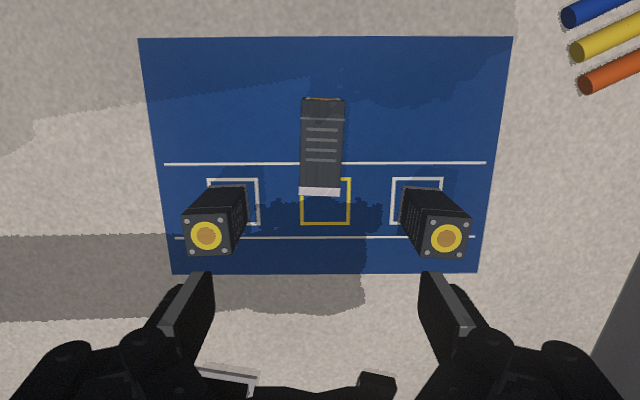

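```bash
python3 - <<'E'
from h import *
s=np.load('pics/wrist1.npz'); save(s['im'],'pics/c5.png',(270,85,380,235),4)
o=dict(ee_pos=s['pos'],tcp_rot=s['rot'])
C=cloud('wrist',s['d'],o)
reg=(abs(C[...,2]-.045)<.005); reg[:, :280]=0; reg[:,370:]=0; reg[210:]=0
P=C[reg]; print(len(P),P.mean(0)); print(cv2.minAreaRect((P[:,:2]*1000).astype(np.float32)))
E
```

```text
4121 [0.53837579 0.14166139 0.04487864]
((538.7113647460938, 139.7354736328125), (42.30403518676758, 96.54129791259766), 5.855283260345459)
```

View pics/c5.png

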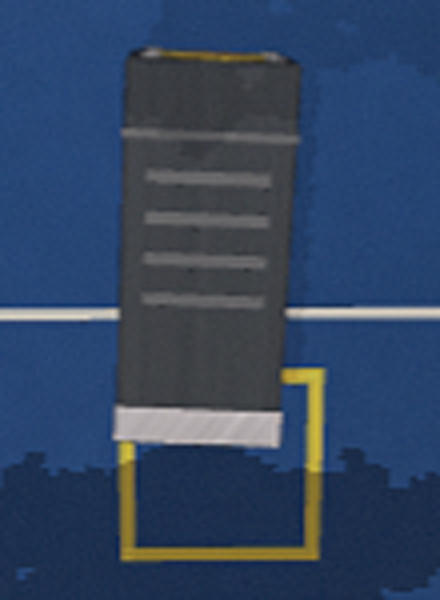

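>>> drive_tool(
  plan=[
    [1, [0, 0.0457, 0], -2.3],
    [1, [0, 0, -0.05], 0],
    [1, [0, 0, -0.05], 0],
    [1, [0, 0, -0.05], 0],
    [1, [0, 0, -0.05], 0],
    [1, [0, 0, -0.025], 0],
    [1, [0, 0, -0.012], 0],
    [1, [0, 0, -0.01], 0],
    [1, [0, 0, 0], 0],
    [1, [0, 0, 0], 0],
  ],
)

```text
time: 3.95
ee_pos: [0.5365, 0.1674, 0.0274]
tcp_rot: [179.9, -0.0, 95.9]
wrist_force: [-0.1, -0.3, 0.5]
opening: 0.0854
```

```bash
python3 - <<'E'
from h import *
im,d,o=shot('wrist','2'); print(o['time'],o['ee_pos'],o['tcp_rot'],o['wrist_force'])
im,d,o=shot('side','2',(220,180,420,330),4)
E
```

```text
3.95 [0.53650702 0.16742785 0.02742262] [ 1.79909983e+02 -1.76470409e-02  9.59066348e+01] [-0.08408599 -0.34619775  0.47012212]
```

View pics/wrist2.png

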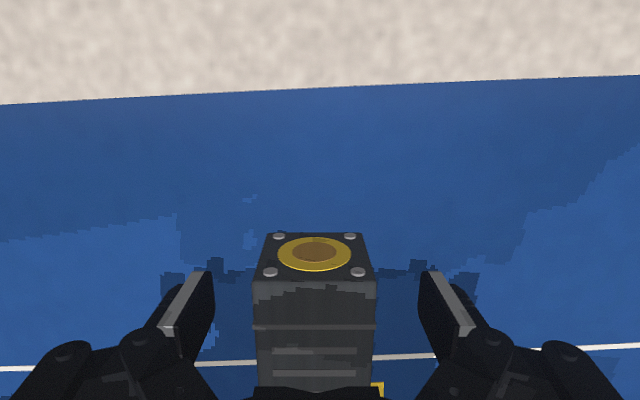

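View pics/side2.png

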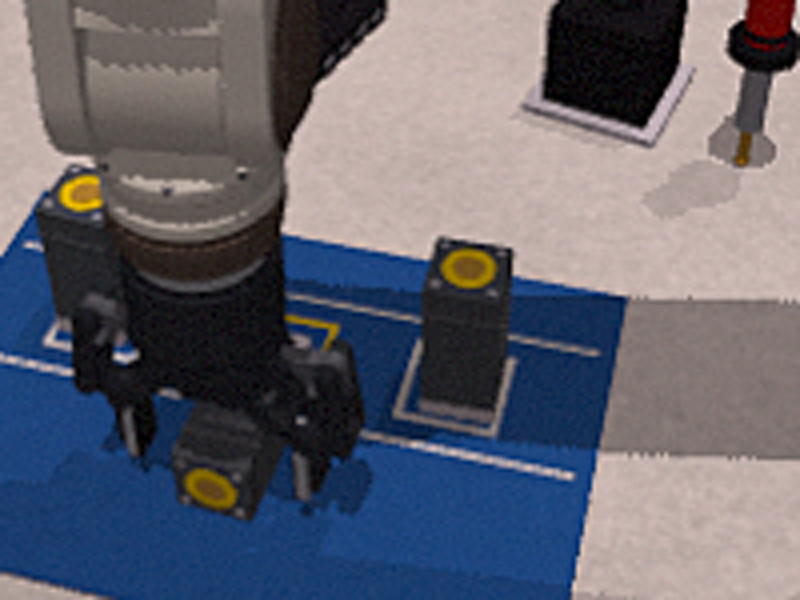

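>>> drive_tool(
  plan=[
    [0.4, [0, 0, 0], 0],
    [0.4, [0, 0, 0], 0],
    [0.3, [0, 0, 0], 0],
    [0.3, [0, 0, 0], 0],
    [0.3, [0, 0, 0], 0],
    [0.3, [0, 0, 0], 0],
  ],
  grip_force=20,
)

```text
time: 4.8
ee_pos: [0.5359, 0.1673, 0.0265]
tcp_rot: [180.0, -0.0, 95.9]
wrist_force: [-1.2, 0.6, 3.3]
opening: 0.0417
```

>>> drive_tool(
  plan=[
    [0.3, [0.0002, -0.002, 0.007], 0],
    [0.3, [0.0003, -0.0025, 0.006], 0],
    [0.3, [0.0003, -0.003, 0.006], 0],
    [0.3, [0.0004, -0.004, 0.0055], 0],
    [0.3, [0, 0, 0], 0],
    [0.3, [0, 0, 0], 0],
  ],
)

```text
time: 5.55
ee_pos: [0.537, 0.1557, 0.0506]
tcp_rot: [-180.0, -0.0, 95.9]
wrist_force: [-0.9, 0.8, -4.0]
opening: 0.0418
```

```bash
python3 - <<'E'
from h import *
im,d,o=shot('wrist','3'); print(o['time'],o['ee_pos'],o['tcp_rot'],o['wrist_force'],o['torque'])
im,d,o=shot('side','3',(220,180,420,330),4)
E
```

```text
5.55 [0.53698812 0.15568399 0.05064409] [-1.79988642e+02 -1.26151045e-03  9.58997501e+01] [-0.86295753  0.78836454 -3.98674035] [ 0.05677031 -0.00299399  0.01595273]
```

View pics/wrist3.png

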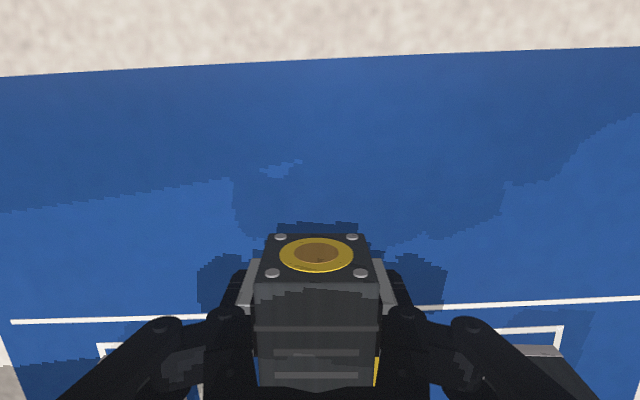

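View pics/side3.png

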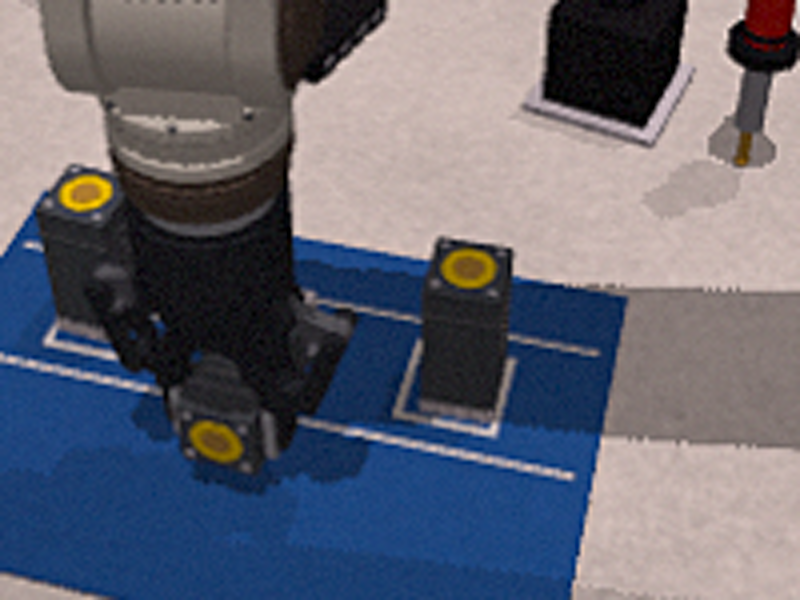

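>>> drive_tool(
  plan=[
    [0.3, [0.0008, 0.007, 0], 1.3],
    [0.3, [0.0008, 0.0068, 0], 1.2],
    [0.3, [0, 0, -0.008], 0],
    [0.3, [0, 0, -0.008], 0],
    [0.3, [0, 0, -0.0075], 0],
    [0.3, [0, 0, 0], 0],
    [0.6, [0, 0, 0], 0],
    [0.7, [0, 0, 0], 0],
    [0.7, [0, 0, 0], 0],
    [0.7, [0, 0, 0], 0],
  ],
)

```text
time: 6.9
ee_pos: [0.5387, 0.1696, 0.0274]
tcp_rot: [180.0, -0.0, 98.4]
wrist_force: [0.9, 0.6, 0.2]
opening: 0.0602
```

>>> drive_tool(
  plan=[
    [0.7, [0, 0, 0.05], 0],
    [0.7, [0, 0, 0.06], 0],
    [0.7, [0, -0.03, 0.06], 0],
    [0.7, [0, -0.02, 0], 0],
    [0.7, [0, 0, 0], 0],
    [0.7, [0, 0, 0], 0],
  ],
)

```text
time: 7.65
ee_pos: [0.5382, 0.1217, 0.1919]
tcp_rot: [-179.9, -0.0, 98.4]
wrist_force: [0.7, -0.6, -0.5]
opening: 0.0599
```

```bash
python3 - <<'E'
from h import *
s_,d,o=shot('wrist','4'); print(o['time'],o['ee_pos'],o['tcp_rot'],o['wrist_force'],o['torque'])
C=cloud('wrist',d,o)
reg=(abs(C[...,2]-.045)<.005)&(abs(C[...,0]-.54)<.045)&(abs(C[...,1]-.14)<.07)
lab=cv2.connectedComponentsWithStats(reg.astype(np.uint8)); i=1+lab[2][1:,4].argmax(); 
P=C[lab[1]==i]; print(len(P),lab[2][i],P.mean(0)); print(cv2.minAreaRect((P[:,:2]*1000).astype(np.float32)))
E
```

```text
7.65 [0.53822791 0.12171471 0.19187369] [-1.79889598e+02 -3.79172760e-03  9.83949811e+01] [ 0.69330476 -0.59584745 -0.53816181] [-0.00430211  0.05635448  0.01075182]
6773 [ 297  101   58  125 6773] [0.54219743 0.14441188 0.04492624]
((542.5474243164062, 142.10105895996094), (42.12090301513672, 96.46527099609375), 8.455668449401855)
```

View pics/wrist4.png

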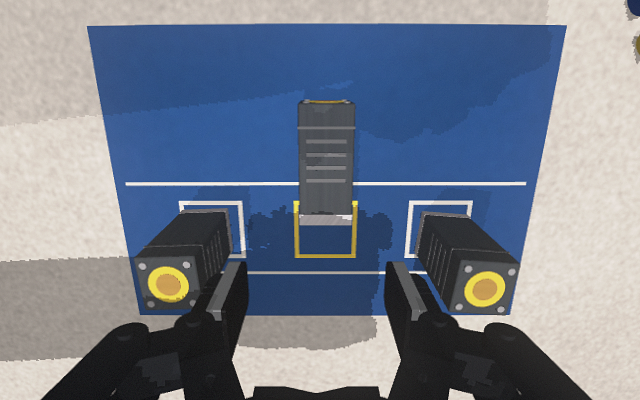

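>>> drive_tool(
  plan=[
    [0.7, [-0.0028, 0.03, 0], 0],
    [0.7, [0, 0.0384, 0], 0],
    [0.7, [0, 0, -0.05], 0],
    [0.7, [0, 0, -0.05], 0],
    [0.7, [0, 0, -0.042], 0],
    [0.7, [0, 0, 0], 0],
    [0.3, [0, 0, 0], 0],
    [0.3, [0, 0, 0], 0],
    [0.3, [0, 0, 0], 0],
    [0.3, [0, 0, 0], 0],
  ],
  grip_force=20,
)

```text
time: 8.95
ee_pos: [0.5367, 0.1905, 0.0528]
tcp_rot: [179.9, -0.1, 98.4]
wrist_force: [-0.8, 2.3, 6.6]
opening: 0.0414
```

```bash
python3 - <<'E'
from h import *
im,d,o=shot('wrist','5'); print(o['time'],o['ee_pos'],o['opening'],o['wrist_force'],o['torque'])
E
```

```text
8.95 [0.53669035 0.19047165 0.05279023] 0.04143570403680611 [-0.78546562  2.26034937  6.59744419] [ 0.26046413  0.18484901 -0.03763172]
```

View pics/wrist5.png

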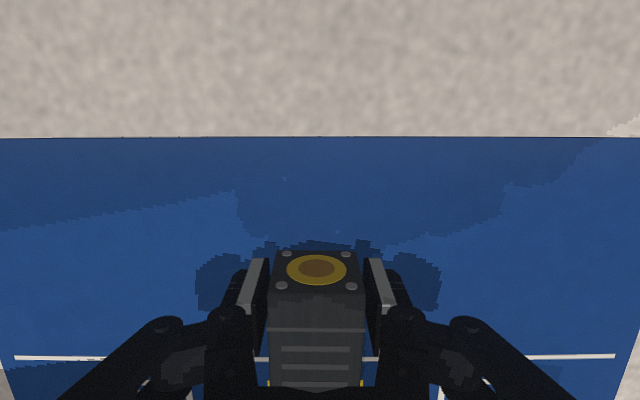

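>>> drive_tool(
  plan=[
    [0.3, [0.0004, -0.003, 0.0075], 0],
    [0.3, [0.0006, -0.0044, 0.0077], 0],
    [0.3, [0.0007, -0.0048, 0.0067], 0],
    [0.3, [0.0007, -0.005, 0.0066], 0],
    [0.3, [0, 0, 0], 0],
  ],
)

```text
time: 9.62
ee_pos: [0.5386, 0.1724, 0.0803]
tcp_rot: [179.9, -0.0, 98.4]
wrist_force: [-0.1, 0.3, -3.3]
opening: 0.0413
```

```bash
python3 - <<'E'
from h import *
im,d,o=shot('wrist','6'); print(o['time'],o['ee_pos'],o['opening'],o['wrist_force'],o['torque'])
im,d,o=shot('side','6',(220,180,420,330),4)
E
```

```text
9.625 [0.53863214 0.17242823 0.08033185] 0.04130336835729454 [-0.13174109  0.31910555 -3.2982948 ] [0.15178044 0.01200212 0.00940702]
```

View pics/wrist6.png

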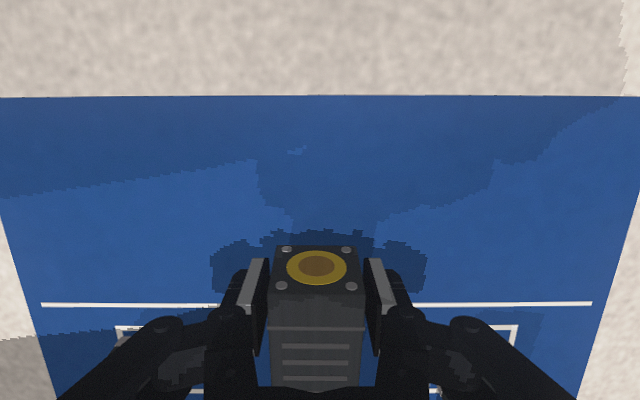

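View pics/side6.png

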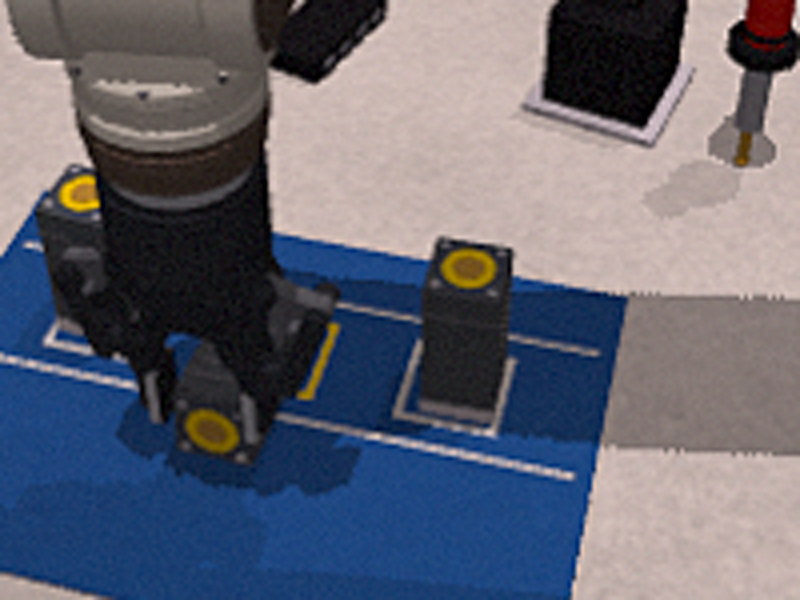

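```bash
cat >> h.py <<'E'
def tilt(n,box,zmin=.03):
    s=np.load(n); o=dict(ee_pos=s['pos'],tcp_rot=s['rot']); C=cloud('wrist',s['d'],o)
    u0,v0,u1,v1=box; P=C[v0:v1,u0:u1].reshape(-1,3); P=P[P[:,2]>zmin]
    c=np.median(P,0); 
    for _ in range(5):
        w,V=np.linalg.eigh(np.cov((P-c).T)); nrm=V[:,0]; r=abs((P-c)@nrm); P=P[r<max(.0015,2*np.median(r))]; c=P.mean(0)
    return c,nrm*np.sign(nrm[2]),len(P)
E
python3 - <<'E'
from h import *
for n,b in [('5',(285,300,350,375)),('5',(290,255,340,280)),('6',(285,300,350,375)),('6',(290,255,340,280))]:
    c,v,k=tilt(f'pics/wrist{n}.npz',b); print(n,c.round(4),v.round(3),k)
E
```

```text
5 [0.5411 0.1674 0.0449] [ 0.    -0.005  1.   ] 4672
5 [0.5366 0.1907 0.0347] [ 0.124 -0.854  0.505] 265
6 [0.5433 0.1477 0.0707] [ 0.015 -0.087  0.996] 4588
6 [0.5385 0.1724 0.0533] [-0.133  0.988  0.083] 1193
```

>>> drive_tool(
  plan=[
    [0.3, [0, 0, 0.05], 0],
    [0.3, [0, 0, 0.012], 0],
    [0.3, [0, 0, 0.006], 0],
    [0.3, [0, 0, 0], 0],
  ],
)

```text
time: 10.22
ee_pos: [0.538, 0.1728, 0.1467]
tcp_rot: [-179.9, 0.0, 98.4]
wrist_force: [-0.6, 0.8, -4.4]
opening: 0.041
```

```bash
python3 - <<'E'
from h import *
im,d,o=shot('wrist','7'); print(o['time'],o['ee_pos'],o['opening'],o['wrist_force'],o['torque'])
for n,b in [('7',(285,300,350,375)),('7',(290,255,340,280))]:
    c,v,k=tilt(f'pics/wrist{n}.npz',b); print(n,c.round(4),v.round(3),k)
E
```

```text
10.225 [0.53799825 0.17275657 0.14669106] 0.04103277276705057 [-0.57620973  0.84732429 -4.43008669] [0.11455274 0.01599484 0.04032168]
7 [0.5444 0.1364 0.1167] [ 0.084 -0.548  0.832] 3591
7 [0.5373 0.1769 0.1273] [-0.112  0.815  0.568] 1190
```

View pics/wrist7.png

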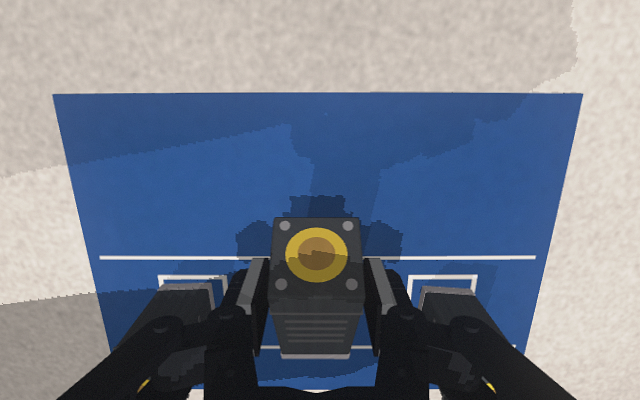

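>>> drive_tool(
  plan=[
    [0.3, [0, 0, 0.05], 0],
    [0.3, [0, 0, 0.012], 0],
    [0.3, [0, 0, 0.006], 0],
    [0.3, [0, 0, 0], 0],
  ],
)

```text
time: 10.78
ee_pos: [0.5381, 0.1727, 0.2145]
tcp_rot: [-179.9, 0.0, 98.4]
wrist_force: [0.1, -0.2, -3.4]
opening: 0.0413
```

```bash
python3 - <<'E'
from h import *
im,d,o=shot('wrist','8'); print(o['time'],o['ee_pos'],o['opening'],o['wrist_force'],o['torque'])
for n,b in [('8',(290,220,340,270))]:
    c,v,k=tilt(f'pics/wrist{n}.npz',b); print(n,c.round(4),v.round(3),k)
E
```

```text
10.775 [0.53806947 0.17272335 0.21451522] 0.04130187327452216 [ 0.08700707 -0.21963937 -3.39010066] [ 0.09718134 -0.01456667  0.05165782]
8 [0.5362 0.1839 0.1868] [-0.109  0.801  0.588] 2430
```

View pics/wrist8.png

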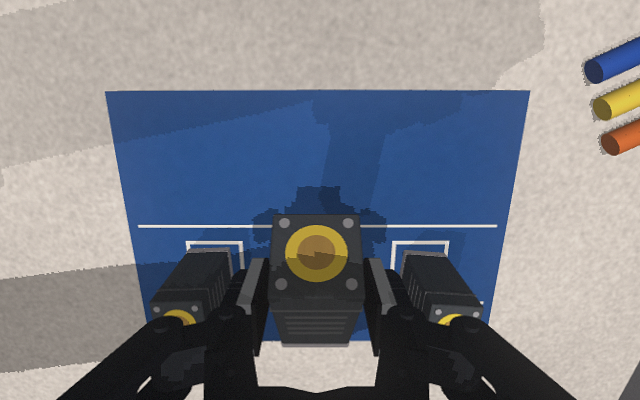

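>>> drive_tool(
  plan=[
    [0.3, [0, 0.004, -0.006], 0],
    [0.3, [0, 0.01, -0.014], 0],
    [0.3, [0, 0.018, -0.022], 0],
    [0.3, [0, 0.026, -0.025], 0],
    [0.3, [0, -0.02, 0.05], 0],
    [0.3, [0, -0.012, 0.025], 0],
    [0.3, [0, -0.006, 0.01], 0],
    [0.3, [0, 0, 0], 0],
  ],
)

```text
time: 11.82
ee_pos: [0.5383, 0.1929, 0.233]
tcp_rot: [-180.0, -0.0, 98.4]
wrist_force: [-0.4, 0.3, -3.6]
opening: 0.041
```

```bash
python3 - <<'E'
from h import *
im,d,o=shot('wrist','9'); print(o['time'],o['ee_pos'],o['opening'],o['wrist_force'],o['torque'])
for n,b in [('9',(290,210,340,280))]:
    c,v,k=tilt(f'pics/wrist{n}.npz',b); print(n,c.round(4),v.round(3),k)
E
```

```text
11.825 [0.538301   0.19294244 0.23298902] 0.041021515261944794 [-0.42624341  0.33793487 -3.59812592] [-0.0564345   0.00994045  0.0377714 ]
9 [0.536  0.2075 0.2126] [-0.983 -0.183  0.004] 3424
```

View pics/wrist9.png

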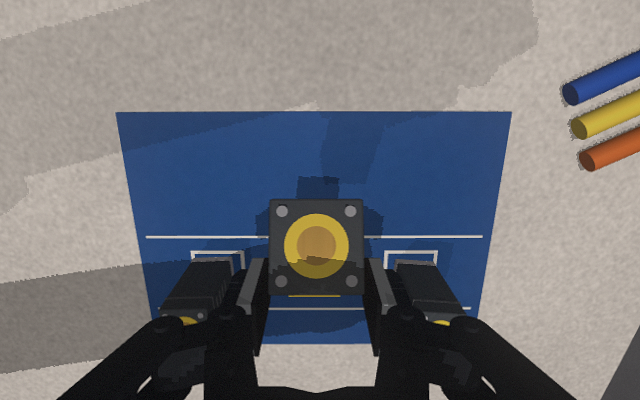

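```bash
python3 - <<'E'
from h import *
c,v,k=tilt('pics/wrist9.npz',(276,205,356,285),.17); print(c.round(4),v.round(3),k)
s=np.load('pics/wrist9.npz'); o=dict(ee_pos=s['pos'],tcp_rot=s['rot']); C=cloud('wrist',s['d'],o)
for r in [202,215,230,245,260,275,288]: print(r,C[r,300].round(4))
E
```

```text
[0.5365 0.2079 0.2119] [-0.057  0.479  0.876] 5774
202 [0.5273 0.2222 0.2021]
215 [0.5281 0.218  0.2071]
230 [0.529  0.2122 0.21  ]
245 [0.5299 0.2068 0.2136]
260 [0.5308 0.2007 0.2155]
275 [0.5316 0.1952 0.2185]
288 [0.5324 0.1905 0.2211]
```

>>> drive_tool(
  plan=[
    [0.3, [0.0005, -0.005, -0.005], 0],
    [0.3, [0.001, -0.012, -0.01], 0],
    [0.3, [0.002, -0.018, -0.015], 0],
    [0.3, [0.002, -0.018, -0.02], 0],
    [0.3, [0.002, -0.018, -0.02], 0],
    [0.3, [0.001, -0.01, -0.015], 0],
    [0.3, [0.0004, -0.0047, -0.01], 0],
    [0.3, [0, 0, -0.008], 0],
    [0.3, [0, 0, -0.005], 0],
    [0.3, [0, 0, 0], 0],
  ],
)

```text
time: 13.12
ee_pos: [0.5471, 0.1075, 0.1256]
tcp_rot: [-180.0, -0.0, 98.4]
wrist_force: [0.3, 0.4, -2.6]
opening: 0.0415
```

```bash
python3 - <<'E'
from h import *
im,d,o=shot('wrist','10'); print(o['time'],o['ee_pos'],o['opening'],o['wrist_force'],o['torque'])
c,v,k=tilt('pics/wrist10.npz',(276,205,356,285),.06); print(c.round(4),v.round(3),k)
im,d,o=shot('side','10',(220,180,420,330),4)
E
```

```text
13.125 [0.54711701 0.10751402 0.1255935 ] 0.041525925692664375 [ 0.33588526  0.37068845 -2.62468135] [-0.02666912  0.00664008 -0.03087104]
[0.5453 0.122  0.1048] [-0.061  0.473  0.879] 5992
```

View pics/wrist10.png

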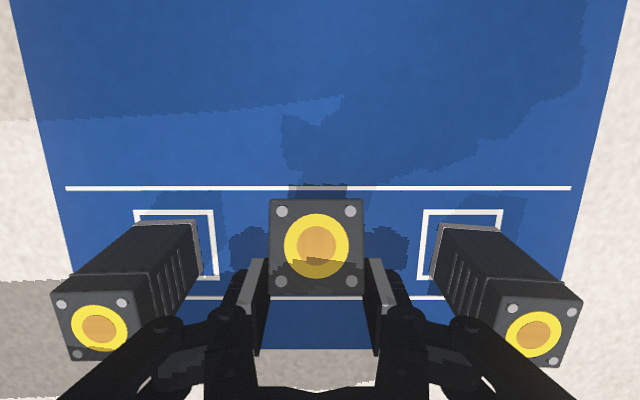

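View pics/side10.png

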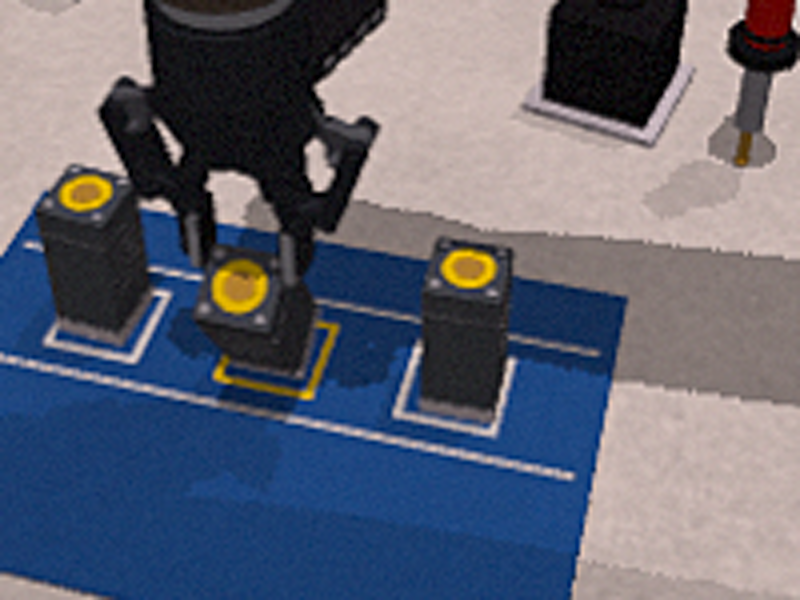

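>>> drive_tool(
  plan=[
    [0.3, [0, 0, -0.005], 0],
    [0.3, [0, 0, -0.004], 0],
    [0.3, [0.0009, -0.006, 0.0005], 0],
    [0.3, [0.0009, -0.006, 0.0003], 0],
    [0.3, [0.0009, -0.0055, -0.0003], 0],
    [0.3, [0.0008, -0.0055, -0.0005], 0],
    [0.3, [0.0008, -0.0055, -0.0007], 0],
    [0.3, [0.0006, -0.004, -0.0009], 0],
    [0.3, [0.0006, -0.004, -0.0009], 0],
    [0.3, [0, 0, 0], 0],
  ],
)

```text
time: 14.48
ee_pos: [0.5529, 0.0699, 0.1143]
tcp_rot: [180.0, 0.0, 98.4]
wrist_force: [-1.1, -1.4, 6.1]
opening: 0.0411
```

```bash
python3 - <<'E'
from h import *
im,d,o=shot('wrist','11'); print(o['time'],o['ee_pos'],o['opening'],o['wrist_force'],o['torque'])
c,v,k=tilt('pics/wrist11.npz',(276,195,356,275),.06); print(c.round(4),v.round(3),k)
im,d,o=shot('side','11',(220,180,420,330),4)
E
```

```text
14.475 [0.55285443 0.06993306 0.11432906] 0.04109283437147654 [-1.0828615  -1.44273654  6.10491026] [-0.02962026  0.1936561  -0.04185523]
[0.5501 0.091  0.0993] [-0.011  0.137  0.99 ] 6026
```

View pics/wrist11.png

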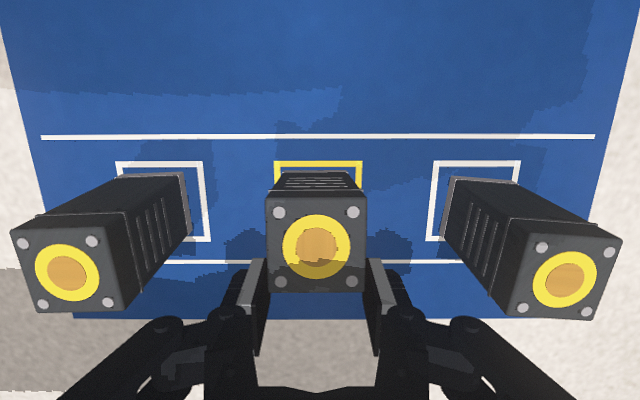

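View pics/side11.png

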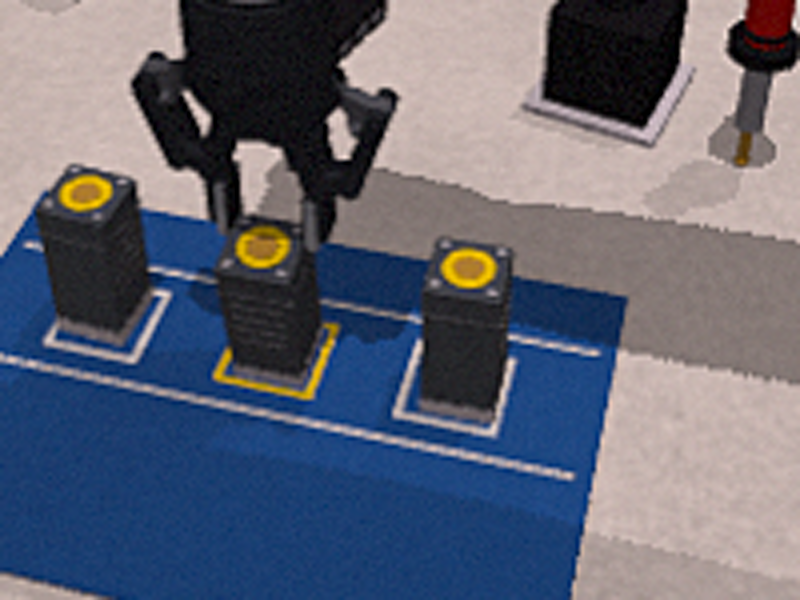

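>>> drive_tool(
  plan=[
    [0.3, [0.0008, -0.005, -0.001], 0],
    [0.3, [0.0008, -0.005, -0.0015], 0],
    [0.3, [0.0004, -0.003, -0.0012], 0],
    [0.3, [0, -0.001, 0], 0],
    [0.3, [0, 0, 0], 0],
  ],
)

```text
time: 15.2
ee_pos: [0.5546, 0.0566, 0.1106]
tcp_rot: [180.0, -0.0, 98.4]
wrist_force: [-1.3, 0.9, 5.7]
opening: 0.0413
```

```bash
python3 - <<'E'
from h import *
im,d,o=shot('wrist','12'); print(o['time'],o['ee_pos'],o['opening'],o['wrist_force'],o['torque'])
c,v,k=tilt('pics/wrist12.npz',(276,195,356,265),.06); print(c.round(4),v.round(3),k)
E
```

```text
15.2 [0.55463311 0.05662202 0.11055409] 0.04130049885556921 [-1.34072033  0.92343628  5.70691823] [0.55432104 0.37509023 0.10515311]
[0.5513 0.0809 0.0985] [0.006 0.017 1.   ] 5068
```

View pics/wrist12.png

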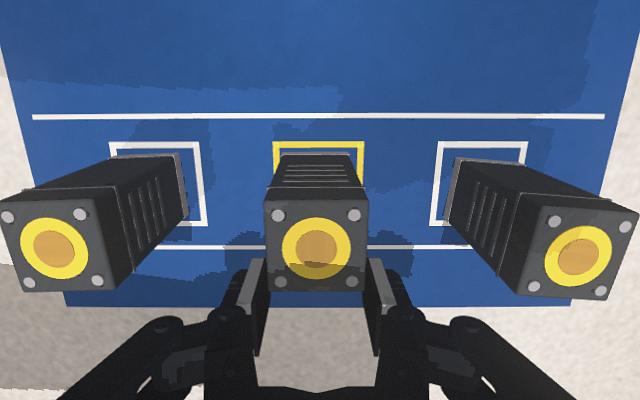

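>>> drive_tool(
  plan=[
    [0.52, [0, 0, 0], 0],
    [0.6, [0, 0, 0], 0],
    [0.65, [0, 0, 0], 0],
    [0.65, [0, 0, 0.015], 0],
    [0.65, [0, -0.02, 0.04], 0],
    [0.65, [0, -0.04, 0.05], 0],
    [0.65, [0, -0.03, 0.03], 0],
    [0.65, [0, 0, 0], 0],
  ],
)

```text
time: 16.25
ee_pos: [0.5555, -0.0341, 0.248]
tcp_rot: [179.7, 0.1, 98.3]
wrist_force: [0.2, 0.8, 0.1]
opening: 0.0555
```

```bash
python3 - <<'E'
from h import *
im,d,o=shot('wrist','13'); print(o['time'],o['ee_pos'],o['opening'],o['wrist_force'])
C=cloud('wrist',d,o)
t=(abs(C[...,2]-.098)<.005)
lab=cv2.connectedComponentsWithStats(t.astype(np.uint8))
for i in range(1,lab[0]):
    if lab[2][i,4]>300: P=C[lab[1]==i]; w=np.linalg.svd(P-P.mean(0),full_matrices=False)[2][2]; print(lab[3][i].round(0),P.mean(0).round(4),w.round(3),cv2.minAreaRect((P[:,:2]*1000).astype(np.float32)))
E
```

```text
16.25 [ 0.55552163 -0.03414133  0.24797509] 0.05552838800037052 [0.1972019  0.79818245 0.14240798]
[331.  42.] [0.5519 0.0738 0.0981] [0.001 0.001 1.   ] ((551.8508911132812, 73.75468444824219), (42.232303619384766, 42.22588348388672), 8.339109420776367)
[178.  43.] [0.4463 0.0576 0.0981] [0.012 0.    1.   ] ((445.62841796875, 57.18865966796875), (42.440574645996094, 42.264747619628906), 10.359428405761719)
[486.  48.] [0.6598 0.0856 0.098 ] [ 0.014  0.002 -1.   ] ((660.7842407226562, 85.4022445678711), (43.20260238647461, 42.25434875488281), 4.215433597564697)
[ 71. 317.] [ 0.3557 -0.1836  0.0985] [-0.018 -0.035  0.999] ((353.0711975097656, -186.9390869140625), (20.52838706970215, 44.140464782714844), 54.5607795715332)
```

View pics/wrist13.png

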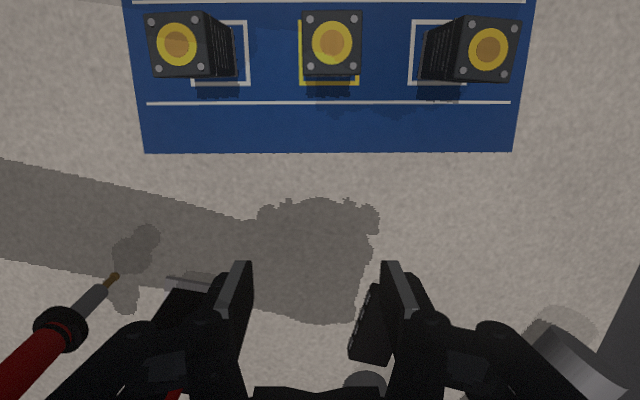

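>>> drive_tool(
  plan=[
    [0.65, [0, 0, 0.05], 0],
    [0.65, [-0.022, -0.04, 0], 0],
    [0.65, [-0.022, -0.04, 0], 0],
    [0.65, [-0.022, -0.04, 0], 0],
    [0.65, [-0.022, -0.04, 0], 0],
    [0.65, [-0.022, -0.03, 0], 0],
    [0.65, [0, 0, 0], 0],
    [0.65, [0, 0, 0], 0],
  ],
  grip_force=60,
)

```text
time: 17.3
ee_pos: [0.4449, -0.2216, 0.2937]
tcp_rot: [-180.0, -0.0, 98.4]
wrist_force: [-0.2, -1.1, -1.3]
opening: 0.0555
```

```bash
python3 - <<'E'
from h import *
im,d,o=shot('wrist','14'); print(o['time'],o['ee_pos'],o['opening'],o['tcp_rot'])
C=cloud('wrist',d,o); im=im.astype(int)
r=(im[...,0]>70)&(im[...,1]<60)&(im[...,2]<60)
lab=cv2.connectedComponentsWithStats(r.astype(np.uint8))
for i in range(1,lab[0]):
    if lab[2][i,4]>30: P=C[lab[1]==i]; print(lab[3][i].round(0),lab[2][i],np.median(P,0).round(4),P.min(0).round(3),P.max(0).round(3))
E
```

```text
17.3 [ 0.44489628 -0.22164753  0.29369307] 0.055494808133830564 [-1.79965946e+02 -4.72849549e-02  9.84319747e+01]
[153. 160.] [ 130  137   46   46 1628] [ 0.3456 -0.1974  0.2091] [ 0.229 -0.282 -0.002] [ 0.434 -0.141  0.414]
[317. 225.] [303 212  28  27 560] [ 0.4489 -0.2405  0.1678] [ 0.439 -0.326 -0.001] [ 0.476 -0.231  0.17 ]
```

View pics/wrist14.png

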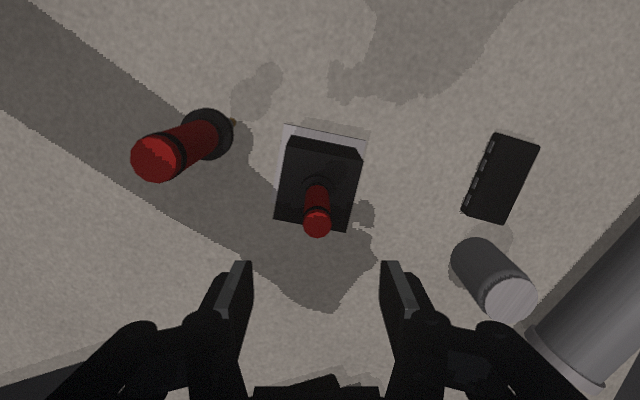

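```bash
python3 - <<'E'
from h import *
s=np.load('pics/wrist14.npz'); o=dict(ee_pos=s['pos'],tcp_rot=s['rot'])
print(at_z('wrist',[(317,224.5),(303,224.5),(331,224.5),(152.5,160),(130,160),(176,160)],.168,o).round(4))
save(s['im'],'pics/c6.png',(120,110,380,250),3)
E
```

```text
[[ 0.4488 -0.2403  0.168 ]
 [ 0.4386 -0.2418  0.168 ]
 [ 0.4591 -0.2388  0.168 ]
 [ 0.3278 -0.2091  0.168 ]
 [ 0.312  -0.2114  0.168 ]
 [ 0.3442 -0.2067  0.168 ]]
```

View pics/c6.png

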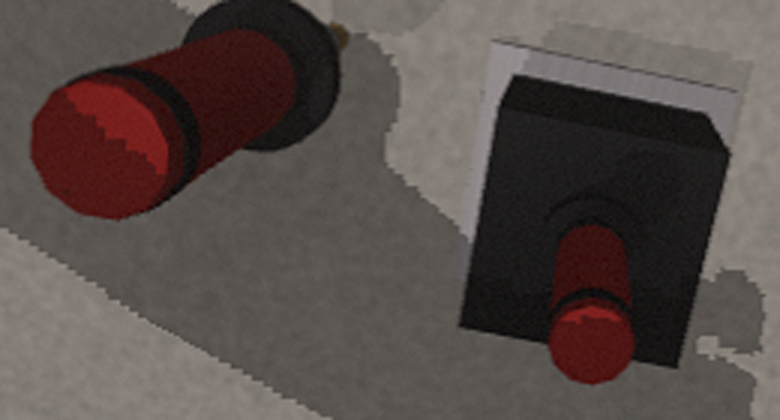

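>>> drive_tool(
  plan=[
    [0.65, [0.0036, -0.018, 0], 0],
    [0.65, [0, 0, -0.04], 0],
    [0.65, [0, 0, -0.04], 0],
    [0.65, [0, 0, -0.04], 0],
    [0.65, [0, 0, -0.03], 0],
    [0.65, [0, 0, -0.012], 0],
    [0.65, [0, 0, 0], 0],
    [0.65, [0, 0, 0], 0],
  ],
)

```text
time: 18.35
ee_pos: [0.449, -0.2408, 0.1337]
tcp_rot: [179.9, 0.1, 98.4]
wrist_force: [-0.2, -0.1, 0.2]
opening: 0.0551
```

```bash
python3 - <<'E'
from h import *
im,d,o=shot('wrist','15'); print(o['time'],o['ee_pos'],o['opening'],o['wrist_force'])
E
```

```text
18.35 [ 0.44895185 -0.24081416  0.13368058] 0.05511567373661669 [-0.22357051 -0.12849532  0.24390758]
```

View pics/wrist15.png

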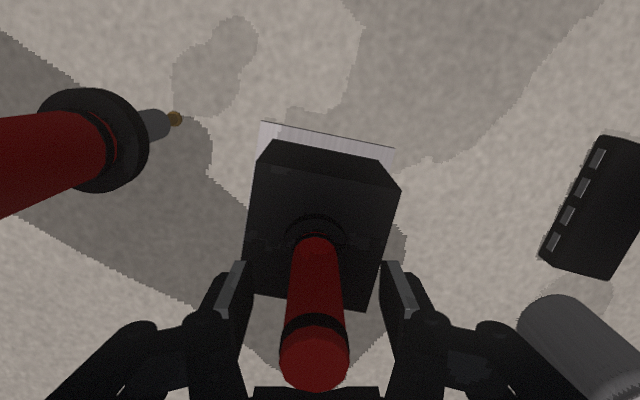

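>>> drive_tool(
  plan=[
    [0.65, [0, 0, -0.002], 0],
    [0.3, [0, 0, 0], 0],
    [0.2, [0, 0, 0], 0],
    [0.1, [0, 0, 0], 0],
    [0.1, [0, 0, 0], 0],
    [0.1, [0, 0, 0], 0],
    [0.1, [0, 0, 0], 0],
  ],
  grip_force=60,
)

```text
time: 19.27
ee_pos: [0.4483, -0.2405, 0.1306]
tcp_rot: [180.0, 0.0, 98.4]
wrist_force: [-1.2, -0.1, 4.1]
opening: 0.0208
```

>>> drive_tool(
  plan=[
    [0.1, [0, 0, 0.015], 0],
    [0.1, [0, 0, 0.025], 0],
    [0.1, [0, 0, 0.03], 0],
    [0.1, [0, 0, 0.03], 0],
    [0.1, [0, 0, 0.025], 0],
    [0.1, [0, 0, 0], 0],
  ],
)

```text
time: 20.02
ee_pos: [0.4488, -0.2407, 0.2572]
tcp_rot: [179.9, 0.1, 98.4]
wrist_force: [-0.1, -0.2, -2.3]
opening: 0.0203
```

```bash
python3 - <<'E'
from h import *
im,d,o=shot('side','16',(300,60,460,240),3.3); print(o['time'],o['ee_pos'],o['opening'],o['wrist_force'])
im,d,o=shot('wrist','16')
E
```

```text
20.025 [ 0.44882273 -0.24073379  0.25723778] 0.0203170409666244 [-0.05696186 -0.21441477 -2.28592304]
```

View pics/side16.png

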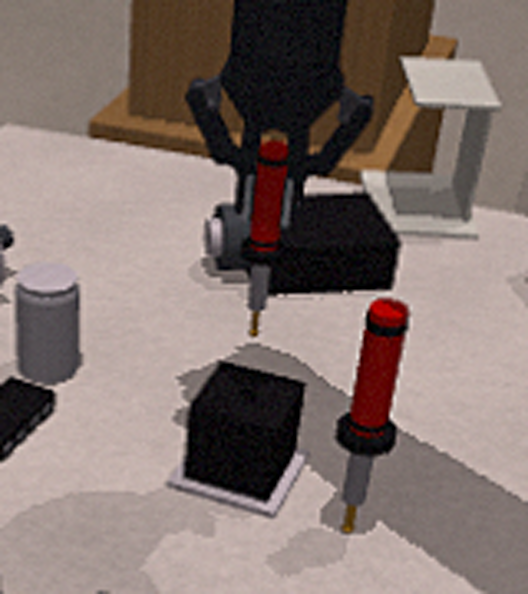

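View pics/wrist16.png

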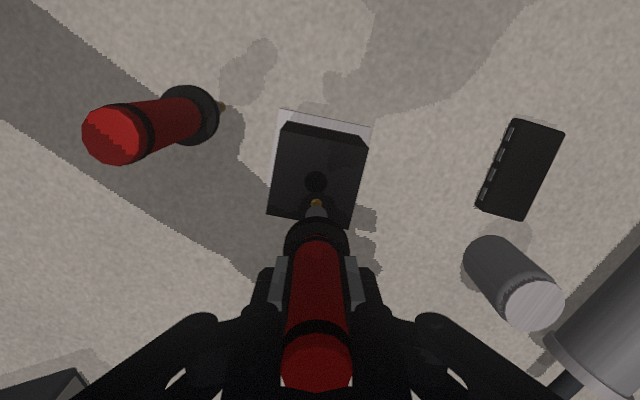

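```bash
python3 - <<'E'
from h import *
s=np.load('pics/wrist16.npz'); o=dict(ee_pos=s['pos'],tcp_rot=s['rot'])
print(o)
save(s['im'],'pics/c7.png',(280,180,350,400),3)
print(at_z('wrist',[(316,203)],.1346,o),at_z('wrist',[(316,363)],.2946,o))
s=np.load('pics/wrist13.npz'); o=dict(ee_pos=s['pos'],tcp_rot=s['rot']);save(s['im'],'pics/c8.png',(290,5,380,95),6)
E
```

```text
{'ee_pos': array([ 0.44851979, -0.24056399,  0.25559651]), 'tcp_rot': array([1.79955507e+02, 2.73566600e-02, 9.84072988e+01])}
[[ 0.44923859 -0.24123905  0.1346    ]] [[ 0.4481876  -0.23459682  0.2946    ]]
```

View pics/c7.png

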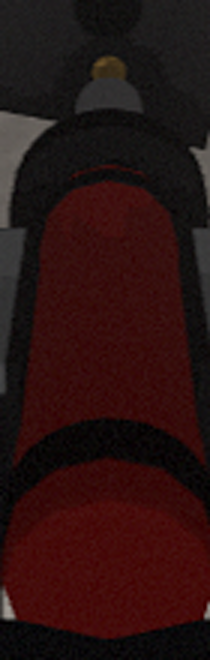

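View pics/c8.png

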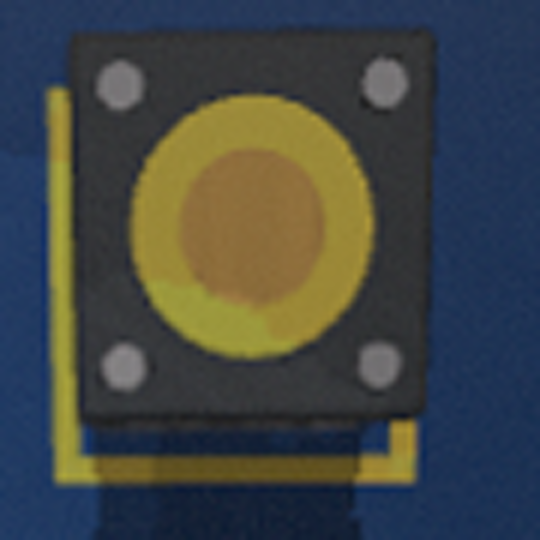

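>>> drive_tool(
  plan=[
    [0.1, [0.008, 0.024, 0], 0],
    [0.1, [0.0145, 0.045, 0], 0],
    [0.1, [0.0145, 0.045, 0], 0],
    [0.1, [0.0145, 0.045, 0], 0],
    [0.1, [0.0145, 0.045, 0], 0],
    [0.1, [0.0145, 0.045, 0], 0],
    [0.1, [0.013, 0.04, 0], 0],
    [0.1, [0.009, 0.026, 0], 0],
    [0.1, [0, 0, -0.014], 0],
    [0.1, [0, 0, 0], 0],
  ],
)

```text
time: 21.38
ee_pos: [0.5498, 0.0741, 0.2388]
tcp_rot: [-179.8, 0.0, 98.4]
wrist_force: [0.4, -0.4, -1.7]
opening: 0.0207
```

```bash
python3 - <<'E'
from h import *
im,d,o=shot('wrist','17'); print(o['time'],o['ee_pos'],o['opening'],o['wrist_force'])
save(im,'pics/c9.png',(230,100,410,340),2.5)
im,d,o=shot('side','17',(220,120,380,300),3.3)
im,d,o=shot('scene','17',(310,120,410,290),3.5)
E
```

```text
21.375 [0.54978143 0.07405873 0.23881635] 0.020710270359040377 [ 0.39727902 -0.39372237 -1.68111268]
```

View pics/c9.png

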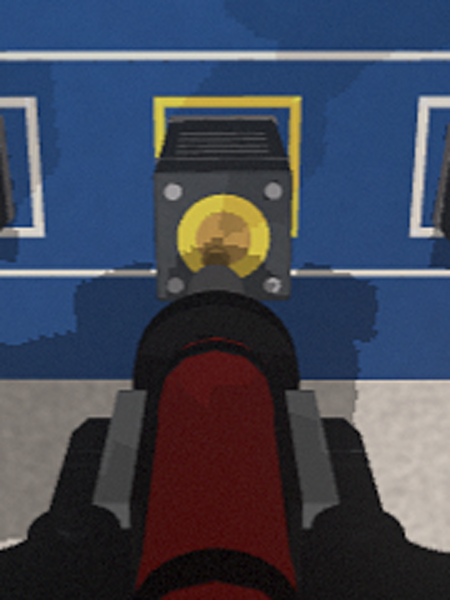

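View pics/side17.png

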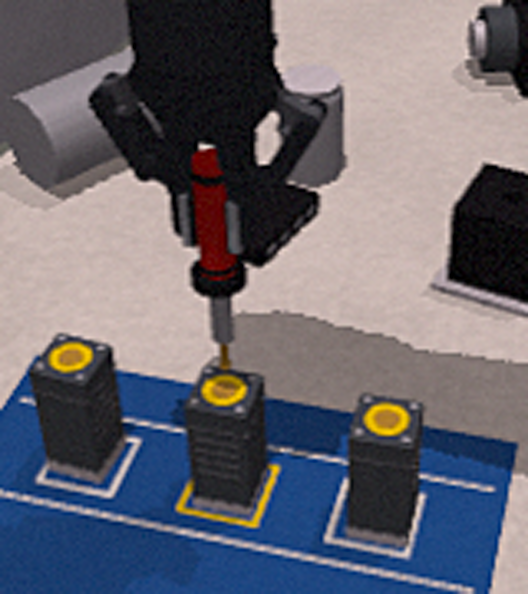

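View pics/scene17.png

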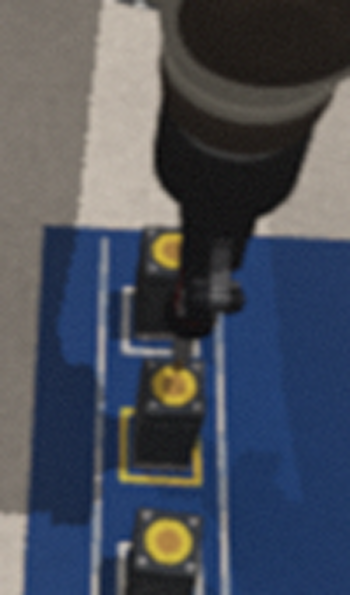

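```bash
python3 - <<'E'
from h import *
s=np.load('pics/wrist17.npz'); o=dict(ee_pos=s['pos'],tcp_rot=s['rot'])
save(s['im'],'pics/c10.png',(288,165,348,225),10)
print(proj('wrist',[[.5519,.0738,.098]],o))
E
```

```text
[[318.76572022 194.39428164]]
```

View pics/c10.png

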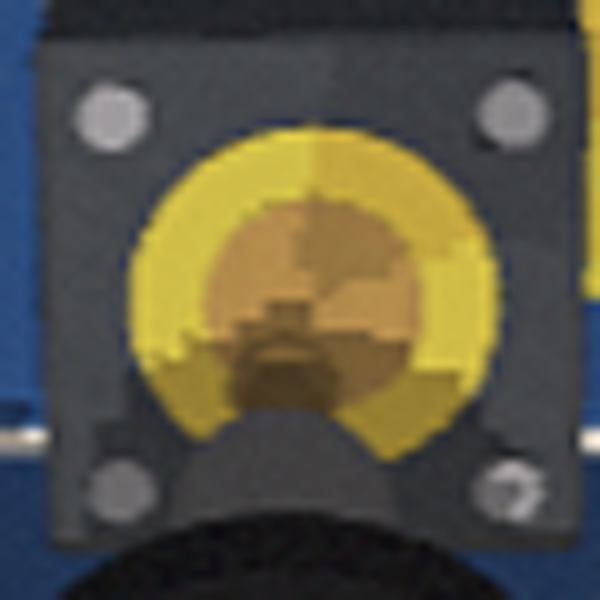

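```bash
python3 - <<'E'
from h import *
s=np.load('pics/wrist17.npz'); o=dict(ee_pos=s['pos'],tcp_rot=s['rot'])
for z in (.116,.12,.124): print(at_z('wrist',[(316.4,202.8)],z,o))
print(at_z('wrist',[(319.0,194.7)],.098,o))
p=np.load('pics/side17.npz')['im']; save(p,'pics/c11.png',(265,205,315,265),10)
E
```

```text
[[0.55026713 0.07291555 0.116     ]]
[[0.55008028 0.07426687 0.12      ]]
[[0.54989343 0.0756182  0.124     ]]
[[0.55211306 0.07358462 0.098     ]]
```

View pics/c11.png

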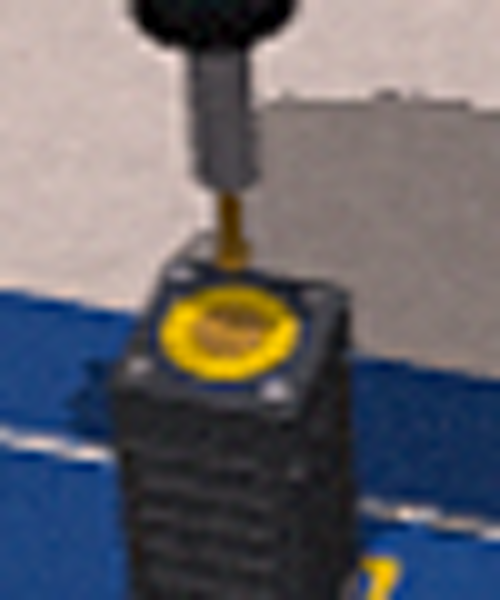

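>>> drive_tool(
  plan=[
    [0.1, [0.0019, -0.0005, -0.005], 0],
    [0.1, [0, 0, -0.006], 0],
    [0.1, [0, 0, -0.003], 0],
    [0.1, [0, 0, 0], 0],
    [0.1, [0, 0, 0], 0],
  ],
)

```text
time: 22.15
ee_pos: [0.5527, 0.0741, 0.2274]
tcp_rot: [180.0, -0.0, 98.4]
wrist_force: [-0.0, 0.4, -1.5]
opening: 0.0208
```

```bash
python3 - <<'E'
from h import *
im,d,o=shot('wrist','18'); print(o['time'],o['ee_pos'],o['opening'],o['wrist_force'])
save(im,'pics/c12.png',(288,155,348,225),8)
im,d,o=shot('side','18'); save(im,'pics/c13.png',(265,205,315,265),10)
im,d,o=shot('scene','18'); save(im,'pics/c14.png',(340,210,380,260),10)
E
```

```text
22.15 [0.55268272 0.07409792 0.2274382 ] 0.020770365445786237 [-0.00751522  0.35261142 -1.45755145]
```

View pics/c12.png

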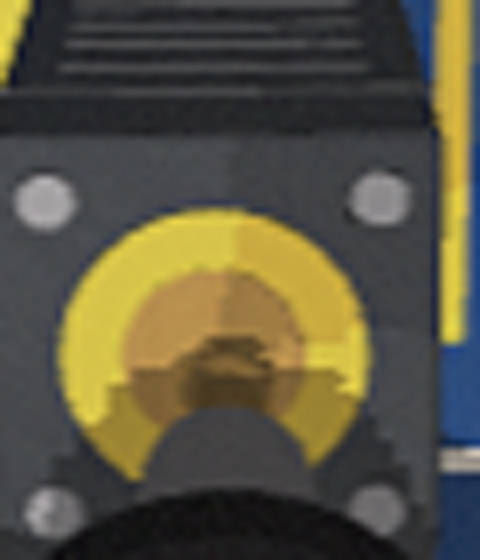

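View pics/c13.png

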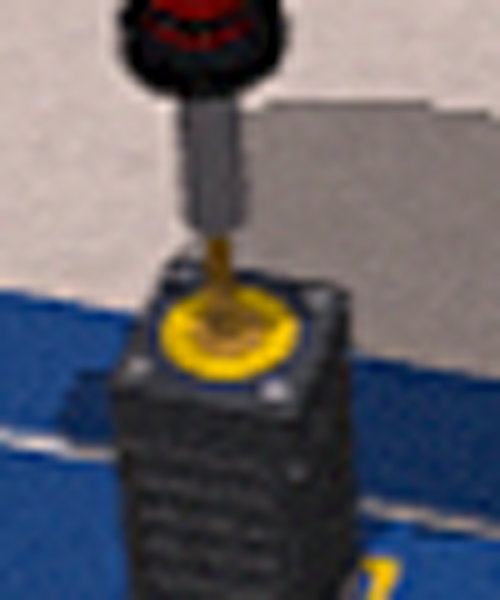

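View pics/c14.png

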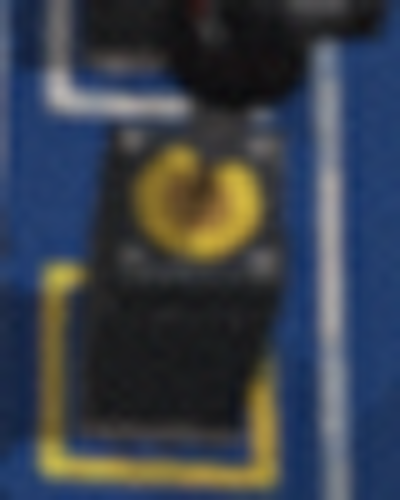

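```bash
python3 - <<'E'
from h import *
s=np.load('pics/wrist18.npz'); o=dict(ee_pos=s['pos'],tcp_rot=s['rot'])
for z in (.106,.109,.112): print(at_z('wrist',[(316.5,202)],z,o))
print(at_z('wrist',[(314.9,199.2)],.098,o))
E
```

```text
[[0.55358992 0.0741175  0.106     ]]
[[0.55343756 0.07512113 0.109     ]]
[[0.55328521 0.07612475 0.112     ]]
[[0.55251908 0.07341209 0.098     ]]
```

>>> drive_tool(
  plan=[
    [0.1, [-0.0006, -0.0012, 0], 0],
    [0.1, [0, 0, -0.003], 0],
    [0.1, [0, 0, -0.003], 0],
    [0.1, [0, 0, -0.002], 0],
    [0.1, [0, 0, -0.002], 0],
    [0.1, [0, 0, 0], 0],
    [0.1, [0, 0, 0], 0],
  ],
)

```text
time: 23.18
ee_pos: [0.552, 0.0729, 0.2174]
tcp_rot: [180.0, 0.0, 98.4]
wrist_force: [-1.1, 0.5, -0.1]
opening: 0.0207
```

```bash
python3 - <<'E'
from h import *
im,d,o=shot('wrist','19'); print(o['time'],o['ee_pos'],o['opening'],o['wrist_force'])
save(im,'pics/c15.png',(288,155,348,225),8)
im,d,o=shot('side','19'); save(im,'pics/c16.png',(265,195,315,265),8);print(o['ee_pos'],o['wrist_force'])
E
```

```text
23.175 [0.5520307  0.07285368 0.21741906] 0.020730663420370127 [-1.07413529  0.47376083 -0.05158183]
[0.55206784 0.0728542  0.21741846] [-1.39394742 -0.70545444 -0.20561668]
```

View pics/c15.png

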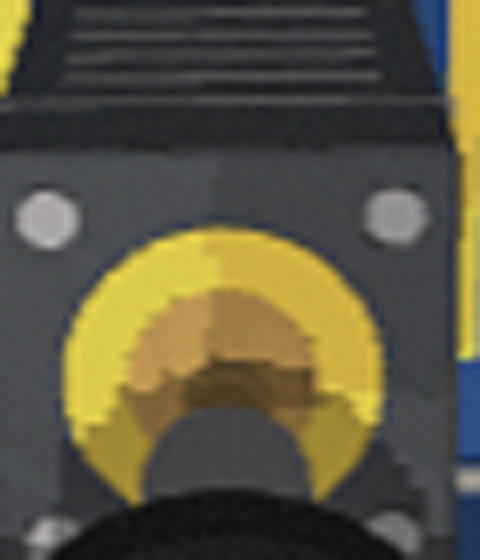

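View pics/c16.png

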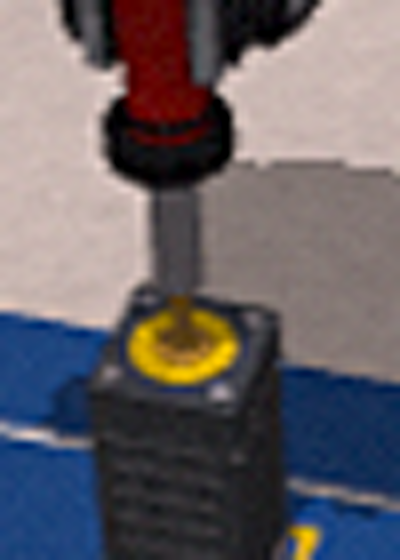

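>>> drive_tool(
  plan=[
    [0.1, [0, 0, -0.002], 0],
    [0.1, [0, 0, -0.002], 0],
    [0.1, [0, 0, 0], 0],
    [0.1, [0, 0, 0], 0],
    [0.1, [0, 0, 0], 0],
    [0.1, [0, 0, 0], 0],
  ],
)

```text
time: 24.02
ee_pos: [0.5521, 0.0729, 0.2133]
tcp_rot: [180.0, -0.0, 98.4]
wrist_force: [-0.0, 0.3, 2.2]
opening: 0.0205
```

```bash
python3 - <<'E'
from h import *
im,d,o=shot('wrist','20'); print(o['time'],o['ee_pos'],o['tcp_rot'],o['wrist_force'])
save(im,'pics/c17.png',(220,100,420,400),2)
im,d,o=shot('side','20'); save(im,'pics/c18.png',(255,165,315,265),6);print(o['ee_pos'],o['wrist_force'])
im,d,o=shot('scene','20'); save(im,'pics/c19.png',(320,170,400,290),5);print(o['ee_pos'],o['wrist_force'])
E
```

```text
24.025 [0.55206812 0.07286512 0.21334855] [ 1.79997068e+02 -9.53232154e-04  9.84076389e+01] [-0.02155885  0.27065311  2.24748163]
[0.55206833 0.07284922 0.21331972] [-0.9375919  -0.1878178   1.03308826]
[0.55208767 0.07286429 0.21333406] [-0.70419644  0.32268913  1.85817361]
```

View pics/c17.png

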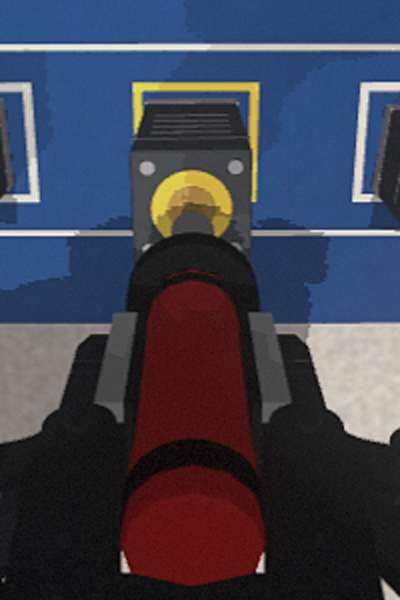

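View pics/c18.png

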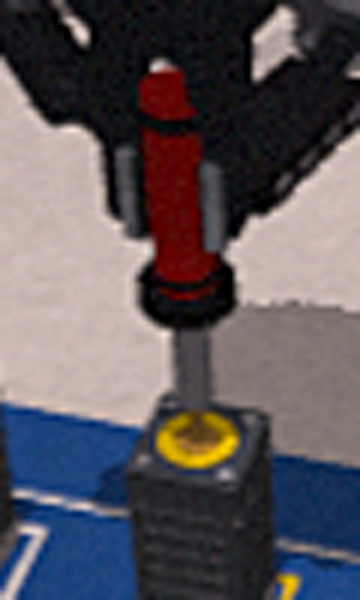

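View pics/c19.png

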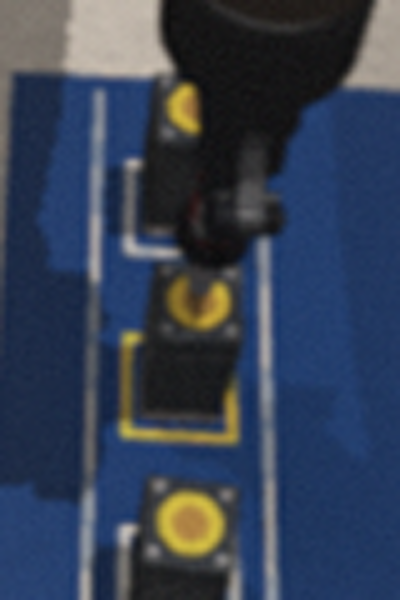

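```bash
python3 - <<'E'
from h import *
for z in (.098,.106,.111,.1177,.125): print(z,(proj('side',[[.552,.0735,z]])[0]-[255,165])*6)
for z in (.116,.143): print('17',z,(proj('side',[[.5500,.0735,z]])[0]-[265,205])*10)
E
python3 - <<'E'
from h import *
a=np.load('pics/side17.npz')['im'][205:265,265:315]; b=np.load('pics/side20.npz')['im'][205:265,265:315]
cv2.imwrite('pics/c20.png',cv2.resize(np.hstack([a,b])[:,:,::-1],None,fx=8,fy=8,interpolation=cv2.INTER_NEAREST))
E
```

```text
0.098 [189.88130905 437.21944076]
0.106 [188.71415421 420.81004323]
0.111 [187.97784881 410.44869032]
0.1177 [186.98285278 396.43543814]
0.125 [185.88773607 380.99669097]
17 0.116 [220.51899701 269.18937025]
17 0.143 [213.86504795 172.74257015]
```

View pics/c20.png

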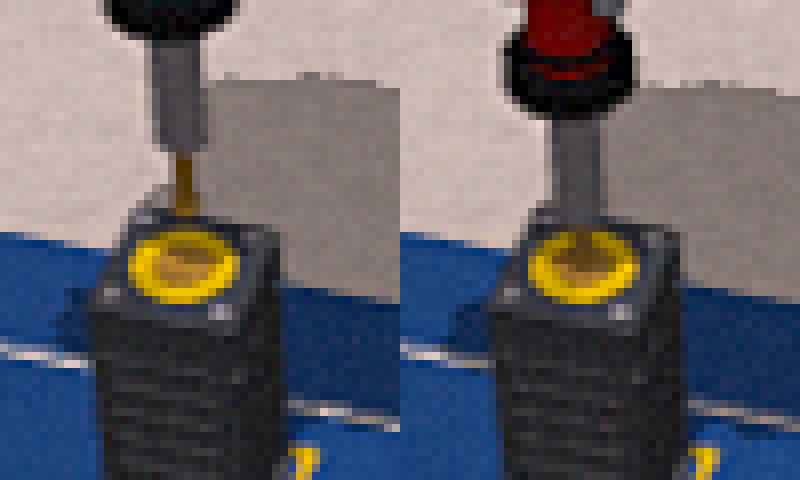

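```bash
python3 - <<'E'
from h import *
print(job.job_done()); o=monitor.get_obs(); print(o['time'],o['ee_pos'],o['wrist_force'])
E
```

```text
the job is handed in; nothing more can be done
None
the job is handed in; nothing more can be done
```

I stood the fallen module up on the yellow square and let go of it. Then I lifted the small red probe from its stand and handed in with it pressed on the brass spot. No verdict was reported.

**Module:** A full grip held it rigid, so I gripped a top corner, swung it down with short jerks and rolled it upright over its foot edge. After release it measured upright within 0.1°, about 1 mm from my estimate of the square's centre. The two neighbours' midpoint disagrees with that centre by about 3 mm.

**Probe:** It was upright in the fingers, with the tip within about 2 mm of the spot's centre by my estimate.

**Plunger:** I put it at about 7 mm in, from the arm's height and the side picture. The wrist force changed by about 3.2 N, but that reading is noisy by about ±0.6 N, so it could be a little over half way in. My first rough reading of the side picture suggested up to 12 mm. Checking against the projected nose position brought it back to about 7 mm.

**Other objects:** I saw no contact with the neighbouring modules, the canister or the hub. I re-measured the neighbours only once after standing the module, and they were within about 2 mm of their starting positions. I did not re-measure the canister or hub.

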